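# Stand in for a worn keeper: hold the hidden bolt head

### The arm

A 7-joint arm with a two-finger parallel gripper is mounted at the origin on the work surface; the furniture and walls round the work are solid. World frame = base frame: x ahead of the robot, y to its left, z up, the work surface at z = 0. Lengths are in m, angles in degrees, forces in N, time in s.
With the tool pointing down it reaches from about 0.4 to 0.85 m from the base axis. Payload 10.4 kg.
Tool frame: the origin (TCP) lies midway between the tips of the shut fingers; the grasp point (between the pads) lies 19 mm behind it; y points along the fingers, x is the direction in which the jaws open and shut, and the axes are right-handed (so a half turn about y gives the same grasp; the last joint's range is limited). The gripper opens to 87 mm and grips with 3 to 60 N. Pads are 19 mm wide; open, the fingers measure 117 mm over their backs; the gripper's body (75 mm by 190 mm) begins 51 mm behind the grasp point.
Start: joints at [69.752, 19.034, -3.707, 83.658, 1.238, 77.344, -5.071], TCP at [0.203, -0.591, 0.223] pointing down, gripper open.
Joint ranges: [-148.97, 148.97], [-28.65, 121.19], [-84.17, 76.75], [9.2, 138.47], [-72.65, 252.65], [3.7, 117.97], [-149.18, 149.18]. Speed limits (degrees/s): [127.2, 127.2, 159.86, 159.86, 180, 180, 180].

### API

Orientations are given as [roll, pitch, yaw] about the fixed x, y, z axes, in that order (R = Rz(yaw) Ry(pitch) Rx(roll)).
In Python, from plant import monitor, viewer, arm gives the robot as it stands.
- The arm moves only by the tool move_arm, never from a script. Its argument "series" is a list of rows, each a list of 7 numbers: the turn, a rotation vector about the tool's x, y, z each as a share of 0.1 rad, from -1 to 1, then the shift along the tool's x, y, z each as a share of 0.02 m, from -1 to 1, then the opening, from 0 (shut) to 1 (fully open). A call has 1 to 12 rows; each row shifts and turns the commanded pose from where the row before left it, along the tool's axes as they then stand; what a row does not reach is not made up. A row lasts 1/8 s, in which the tool goes at most 62.5 mm and 10.7 degrees, less where a joint would pass 70% of its speed; a pose out of reach is approached as far as the arm can. A call with a number of a shift or a turn outside -1 to 1 is refused whole. A call with a gripper value outside its range is refused whole. The fingers move at their own pace and stop on an object; "squeeze" is the grip in N (left out, the last holds). Time passes only in rows, so rows that do not move let the fingers close. It gives the time, the measured TCP pose, the force and the opening at its end, in the units of the state.
- monitor.state(): the state, without advancing time (a new reading comes with each control period).
- viewer.grab_frame(name): name is "side" or "top" or "wrist"; returns the picture (420x560x3 uint8, red, green, blue); there is no depth.
- viewer.camera_info(name): a dict with "fov_y" (degrees; the focal length in pixels is half the picture's height over the tangent of half this angle, whatever the lens; pixels are square), "cx", "cy" (the principal point, pixels), "distortion" ([k1, k2, p1, p2, k3] as OpenCV has them; the pictures are not rectified), "xyz" and "orientation" of the camera in the world. Camera axes: x right, y up, looking along -z (the intrinsics and any distortion apply to the point x, -y, -z); pixel columns grow to the right and rows downward; lengths in m; the calibration is good to about 2 mm. A picture is of the moment at which its call begins: read the wrist's pose just before it. camera_info takes no time and is no camera call; for the wrist camera it gives the pose at the moment of the call.
- arm.sign_off(): hands the job in, once; it reports no verdict.
Trained networks look in the newest picture that a camera, given by its name, has taken for a name from the list of things; names that differ only in an ending like _2 or _b are one class to them, and where a whole thing is asked for, a point or a joint stands for the part that bears it (a point fixed in the world has none). Each returns a list of dicts, best first, with "confidence" (0 to 1); they miss things now and then, are a little off and sometimes report something else, mostly with a low value. They report only what shows in the picture. A call takes as long as a camera call. They do not tell look-alikes from the thing itself.
- viewer.outline_of(camera, query): "pixels" (420x560 bool, what is visible of it) and "xy" ([column, row] in pixels, amid what is visible of it).
- viewer.tip_of(camera, query): "xy" ([column, row] in pixels: a listed point, or the origin of a listed thing).
The state is a dict: "t": time; "q": joint angles; "joint_vel": joint speeds; "joint_torque": joint torques, N m; "position": TCP position; "tool_rot": TCP orientation; "contact_force": force on the tool from outside, world axes, zero at the start; "torque": the same for the moment, N m; "grip_width": opening from 0.0 (shut) to 1.0 (fully open).
Only numpy, scipy, OpenCV 4.12 (cv2) and the standard library are available. Lean on these libraries where they do the work, as an engineer would, in place of code of your own. Each camera call takes 0.05 s, during which the arm holds its last target. There are 200 camera calls.

### The job

The worn keeper block that straddles the bolt head behind the front plate of the bracket is scrap: lift it straight out by its tab and drop it into the reject box. The spanner on the nut then sags and turns the bolt, so reach down into the gap between the two plates, grip the flat bolt head firmly across its two flats so that it stands upright again with the spanner level, and finish while still holding it there so that it cannot turn. Do not shove the small things standing around.

Things in the scene. Friction and masses are not known exactly. Their poses are not given: they have to be found in the camera images.
- bracket: fixed grey bracket, 132 x 120 mm (x, y); origin at the centre of its underside. On a 10 mm base stand two plates 116 mm long (y), 8 mm thick, tops 84 mm above the worktop; the gap between them, x -25 to +25 mm, is open at top and both ends. The bolt runs along x, 60 mm up at y = 0. The spanner sits in front of the front (-x) plate and reaches 110 mm to -y
- bolt_head (a point): flat steel bolt head in the middle of the gap: a bar 14 mm deep (x), 10 mm between flats (y), 36 mm high (z) when upright. Origin at its centre, on the bolt axis, 60 mm above the worktop; axes turn with the bolt. Gripped from above, fingers closing along the bracket's y, it squares itself between them; the spanner pulls with about 0.03 N m
- bolt (a joint): turn of the bolt about the bracket's x axis, rad: 0 = head upright, spanner level; negative = the spanner's free end sags. Nearly frictionless, from -0.28 (sagged on its stop, where it goes when nothing holds it) to 0.15; the keeper leaves it about 0.15 of play
- spanner_end (a point): middle of the free end of the dark steel ring spanner, which is about 125 mm long, fast on nut and bolt and turns with them; it lies along the bracket's -y in front of the front plate, this end 100 mm from the bolt axis. Axes as the bolt head
- keeper_center (a point): centre of the loose keeper, a plain aluminium inverted U with a tab on top, 28 x 56 x 123 mm (x, y, z), about 0.26 kg. At the start it stands on the bracket's base in the gap, its 15 mm slot (open below, 72 mm high) straddling the bolt head; feet 61.5 mm below this point. z up along it, y along its 56 mm width. Lifting it 80 mm clears head and plates
- keeper_tab (a point): grip point in the keeper's tab, 115 mm above the worktop at the start. The tab is 12 mm thick (y), 22 mm wide (x) and stands 39 mm above the block's shoulders; its top is 18 mm above this point, the shoulders 21 mm below. Axes as the keeper
- reject_box: fixed open grey plastic box, 160 x 130 x 55 mm (x, y, z) outside, walls and floor 4 mm. Origin at the centre of its underside; z up. It may stand left or right of the bracket
- loupe: bystander: small black round stand magnifier, 39 mm across, 39 mm high; origin under its centre. Leave alone
- weight_2: bystander: small brass weight, 25 mm across, 22 mm high; origin under its centre. Leave alone
- beaker_1: bystander: small glass beaker, 51 mm across, 62 mm high; origin under its centre. Leave alone
- reagent_3: bystander: small brown bottle, 37 mm across, 75 mm high; origin under its centre. Leave alone
There are look-alikes about, which are no part of the job. Of the things that look like the reject_box, the smaller one is meant. Of the things shaped like the part that bears keeper_center, the aluminium one is meant.

How it is judged (in metres and radians):
On the way, in this order (a step that is already met when the one before it is completed fails the run):
1. the keeper lies in the reject box, let go (x of keeper_center in the frame of reject_box between -0.076 and 0.076 m and y of keeper_center in the frame of reject_box between -0.061 and 0.061 m and z of keeper_center in the frame of reject_box below 0.085 m and distance between the grasp point and keeper_center above 0.08 m), for 0.2 s.
2. the bolt head is gripped behind the front plate and stands upright, the spanner level (value of joint bolt between -0.08 and 0.08 rad and contact force between the fingers and bolt above 4 N and distance between the grasp point and bolt_head below 0.025 m), for 0.3 s.
At the end, for the whole second after the job is handed in: the keeper is inside the reject box (its centre within the box's walls and below 85 mm); the fingers grip the bolt head with more than 4 N, grasp point within 25 mm of the head's centre, the bolt within 0.08 rad of upright (all of step 2 and x of keeper_center in the frame of reject_box between -0.076 and 0.076 m and y of keeper_center in the frame of reject_box between -0.061 and 0.061 m and z of keeper_center in the frame of reject_box below 0.085 m); the arm keeps its last pose, push and grip.
It fails at once if the loupe standing by was shoved or knocked over (moved more than 40 mm) (distance of loupe from where it was at the start of the episode above 0.04 m).
It fails at once if the weight standing by was shoved or knocked over (moved more than 40 mm) (distance of weight_2 from where it was at the start of the episode above 0.04 m).
It fails at once if the beaker standing by was shoved or knocked over (moved more than 40 mm) (distance of beaker_1 from where it was at the start of the episode above 0.04 m).
It fails at once if the reagent standing by was shoved or knocked over (moved more than 40 mm) (distance of reagent_3 from where it was at the start of the episode above 0.04 m).
It also fails if it takes over 54 s, if anything falls off the work surface, if the arm or the gripper's body presses on something with over 40 N, if the wrist force passes 120 N, or if a joint passes its speed limit or range.

## Working session

There is one attempt and no reset: what is moved stays moved. The work goes in short steps, Python scripts to look and compute and a tool call to move; the robot and the scene stay as the last step left them, time stands still between calls to the robot, and variables do not carry over. Pictures are saved under pics/ and viewed, on a budget of 10 in all, crops included, one or two more only if the job needs it, and the job is handed in when it is done.

Besides the shell and the picture viewer there is one more tool, called after "Request:" by a JSON object that holds its "api" and its "payload", one argument or row to a line. move_arm: Moves the arm, as the interface text tells. Shift numbers are shares of 0.02 m and turn numbers shares of 0.1 rad, none past 1 either way. Its arguments: {"type":"object","properties":{"series":{"type":"array"},"squeeze":{"type":"number"}},"required":["series"]}

```bash
mkdir -p pics
cat > h.py <<'E'
import numpy as np, cv2, json
from scipy.spatial.transform import Rotation as R
from plant import monitor, viewer, arm
def cam(n):
    c=viewer.camera_info(n); f=210/np.tan(np.radians(c["fov_y"]/2))
    K=np.array([[f,0,c["cx"]],[0,f,c["cy"]],[0,0,1]]); return c,K,np.array(c["distortion"],float)
def rot(o): 
    return R.from_euler("xyz",o,degrees=True).as_matrix()
def ray(n,xy,C=None):
    c,K,d=C or cam(n)
    u=cv2.undistortPoints(np.array([[xy]],float),K,d)[0,0]
    v=rot(c["orientation"])@np.array([u[0],-u[1],-1]); return np.array(c["xyz"]),v/np.linalg.norm(v)
def onz(n,xy,z,C=None):
    o,v=ray(n,xy,C); return o+v*(z-o[2])/v[2]
def proj(n,P,C=None):
    c,K,d=C or cam(n)
    p=(np.atleast_2d(P)-np.array(c["xyz"]))@rot(c["orientation"]); p=p*[1,-1,-1]
    return cv2.projectPoints(p,np.zeros(3),np.zeros(3),K,d)[0][:,0]
def tri(rays):
    A=sum(np.eye(3)-np.outer(v,v) for o,v in rays); b=sum((np.eye(3)-np.outer(v,v))@o for o,v in rays)
    return np.linalg.solve(A,b)
def save(n,im): cv2.imwrite("pics/"+n+".png",cv2.cvtColor(im,cv2.COLOR_RGB2BGR))
E
python3 - <<'E'
from h import *
s=monitor.state(); print({k:s[k] for k in("t","position","tool_rot","grip_width")})
I={n:viewer.grab_frame(n) for n in("side","top")}
for n in I: print(n,viewer.camera_info(n))
for n in I:
    for q in("bracket","reject_box","keeper_tab","keeper_center","spanner_end","loupe","weight_2","beaker_1","reagent_3"):
        for d in viewer.tip_of(n,q)[:3]: print(n,q,np.round(d["xy"],1),round(d["confidence"],2),np.round(onz(n,d["xy"],{"keeper_tab":.115,"keeper_center":.0715,"spanner_end":.06}.get(q,0)),3))
save("top1",I["top"]);save("side1",I["side"])
E
```

```text
{'t': 0.0, 'position': array([ 0.20285917, -0.59074868,  0.22173986]), 'tool_rot': array([-9.00043619e+01,  8.36620189e-02, -7.10474333e+01]), 'grip_width': 1.0003947227025412}
side {'fov_y': 49.85021574974503, 'cx': 286.8199979782837, 'cy': 206.7533675149182, 'distortion': array([-0.01619737,  0.        ,  0.        ,  0.        ,  0.        ]), 'xyz': array([1.15754223, 0.06305276, 1.09349022]), 'orientation': array([34.683738  ,  0.54627548, 97.89192209])}
top {'fov_y': 56.483867718291364, 'cx': 279.44773777296575, 'cy': 208.81189302480468, 'distortion': array([-0.0893123,  0.       ,  0.       ,  0.       ,  0.       ]), 'xyz': array([ 0.45593821, -0.03210838,  0.96309273]), 'orientation': array([  4.46925526,  -1.81204032, -91.29201007])}
side bracket [335.6 239.1] 0.67 [0.501 0.099 0.   ]
side bracket [194.4 287. ] 0.54 [ 0.695 -0.257  0.   ]
side reject_box [264.8 179.6] 0.92 [ 0.318 -0.132  0.   ]
side reject_box [208.7 243.6] 0.6 [ 0.562 -0.25   0.   ]
side reject_box [336.5 212.5] 0.3 [0.411 0.095 0.   ]
side keeper_tab [335.2 215.6] 0.77 [0.499 0.089 0.115]
side keeper_tab
[... 604 characters left out ...]
 reagent_3 [220.5 286.9] 0.66 [ 0.686 -0.189  0.   ]
top bracket [211.9 226.3] 0.66 [0.491 0.103 0.   ]
top reject_box [308.5 294.5] 0.78 [ 0.319 -0.131  0.   ]
top reject_box [351.2 191. ] 0.69 [ 0.572 -0.245  0.   ]
top keeper_tab [206. 220.] 0.91 [0.501 0.099 0.115]
top keeper_tab [132.7 213.5] 0.75 [0.518 0.259 0.115]
top keeper_tab [218.3 184. ] 0.69 [0.579 0.072 0.115]
top keeper_center [139.3 215.5] 0.95 [0.516 0.259 0.072]
top spanner_end [254.7 223.9] 0.7 [ 0.492 -0.004  0.06 ]
top loupe [208.6 271.6] 0.51 [0.38  0.112 0.   ]
top weight_2 [219.2 184.2] 0.48 [0.595 0.084 0.   ]
top beaker_1 [207.2 222.1] 0.51 [0.501 0.114 0.   ]
top reagent_3 [324.6 149.1] 0.47 [ 0.679 -0.181  0.   ]
```

View pics/top1.png

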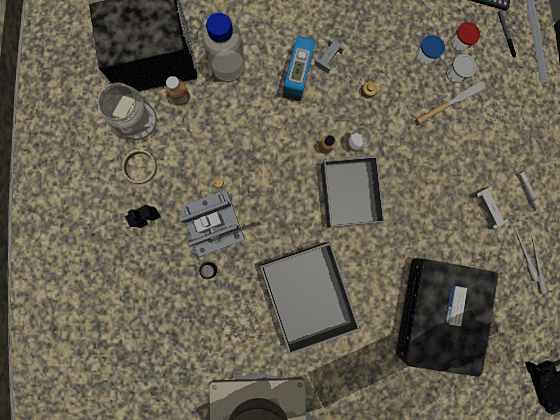

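View pics/side1.png

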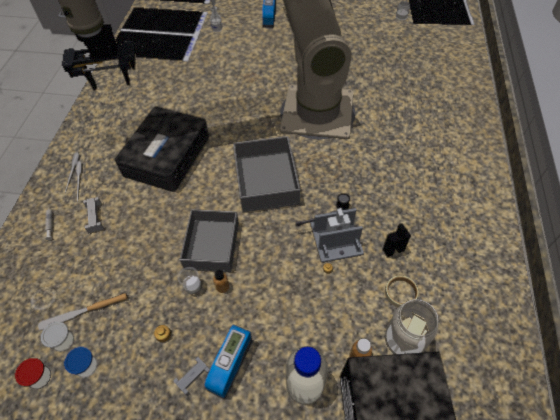

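Request:
{"api": "move_arm", "payload": {
  "series": [
    [0, 0, 0, -0.8, 0, 1, 1],
    [0, 0, 0, -0.8, 0, 1, 1],
    [0, 0, 0, -0.8, 0, 1, 1],
    [0, 0, 0, -0.8, 0, 1, 1],
    [0, 0, 0, -0.8, 0, 1, 1],
    [0, 0, 0, -0.8, 0, 1, 1],
    [0, 0, 0, -0.8, 0, 1, 1],
    [0, 0, 0, -0.8, 0, 1, 1],
    [0, 0, 0, -0.8, 0, 1, 1],
    [0, 0, 0, -0.8, 0, 1, 1],
    [0, 0, 0, -0.8, 0, 1, 1],
    [0, 0, 0, -0.8, 0, 1, 1]
  ]
}}

```text
t: 2.5
position: [0.3681, -0.3309, 0.2227]
tool_rot: [-90.0, -0.0, -71.0]
contact_force: [0.2, 0.2, -0.7]
grip_width: 1.0
```

Request:
{"api": "move_arm", "payload": {
  "series": [
    [0, 0, 0, -1, -0.2, 0.6, 1],
    [0, 0, 0, -1, -0.2, 0.6, 1],
    [0, 0, 0, -1, -0.2, 0.6, 1],
    [0, 0, 0, -1, -0.2, 0.6, 1],
    [0, 0, 0, -1, -0.2, 0.6, 1],
    [0, 0, 0, -1, -0.2, 0.6, 1],
    [0, 0, 0, -1, -0.2, 0.6, 1],
    [0, 0, 0, -1, -0.2, 0.6, 1],
    [0, 0, 0, -1, -0.2, 0.6, 1],
    [0, 0, 0, -1, -0.2, 0.6, 1],
    [0, 0, 0, -1, -0.2, 0.6, 1],
    [0, 0, 0, -1, -0.2, 0.6, 1]
  ]
}}

```text
t: 4.0
position: [0.4256, -0.0569, 0.271]
tool_rot: [-90.0, -0.0, -71.1]
contact_force: [0.1, -0.4, -0.3]
grip_width: 0.998
```

Request:
{"api": "move_arm", "payload": {
  "series": [
    [0, 0, 0, -1, 0, 1, 1],
    [0, 0, 0, -1, 0, 1, 1],
    [0, 0, 0, -1, 0, 1, 1],
    [0, 0, 0, -1, 0, 1, 1],
    [0, 0, 0, 0, 0, 0, 1]
  ]
}}

```text
t: 4.62
position: [0.4755, 0.0458, 0.2707]
tool_rot: [-90.0, 0.0, -70.9]
contact_force: [-0.1, -0.1, 0.2]
grip_width: 0.999
```

Run:
```python
from h import *
print(monitor.state()["position"]); C=cam("wrist"); im=viewer.grab_frame("wrist"); print(C[0])
for q in("keeper_tab","keeper_center","spanner_end","bracket","bolt_head"):
    for d in viewer.tip_of("wrist",q)[:2]: print(q,np.round(d["xy"],1),round(d["confidence"],2),np.round(onz("wrist",d["xy"],{"keeper_tab":.115,"keeper_center":.0715,"spanner_end":.06}.get(q,0),C),4))
save("w1",im)
```

```text
[0.47549166 0.04582653 0.27074781]
{'fov_y': 59.469122620201134, 'cx': 275.42052266711977, 'cy': 213.09226289502575, 'distortion': array([0.00901429, 0.        , 0.        , 0.        , 0.        ]), 'xyz': array([0.54350148, 0.06957065, 0.43194127]), 'orientation': array([-1.52409808e+01,  9.78416802e-03, -7.08533888e+01])}
keeper_tab [222.5 151.6] 0.75 [0.4985 0.1019 0.115 ]
keeper_tab [46.9 67.5] 0.69 [0.5162 0.2544 0.115 ]
keeper_center [227.5 152. ] 0.92 [0.4936 0.1016 0.0715]
keeper_center [74.9 74.1] 0.68 [0.5153 0.2547 0.0715]
spanner_end [323.8 184.9] 0.57 [ 0.4924 -0.0007  0.06  ]
spanner_end [239.  145.5] 0.53 [0.5019 0.0937 0.06  ]
bracket [238.5 145.6] 0.59 [0.4949 0.0981 0.    ]
```

View pics/w1.png

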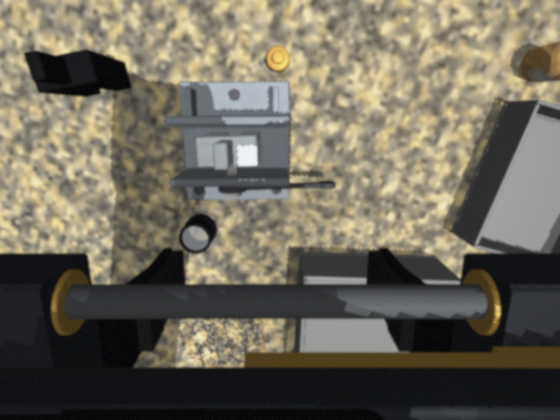

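Run:
```python
from h import *
im=cv2.imread("pics/w1.png")[70:220,160:350]; cv2.imwrite("pics/w1c.png",cv2.resize(im,None,fx=4,fy=4,interpolation=cv2.INTER_CUBIC))
```

```text
(no output)
```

View pics/w1c.png

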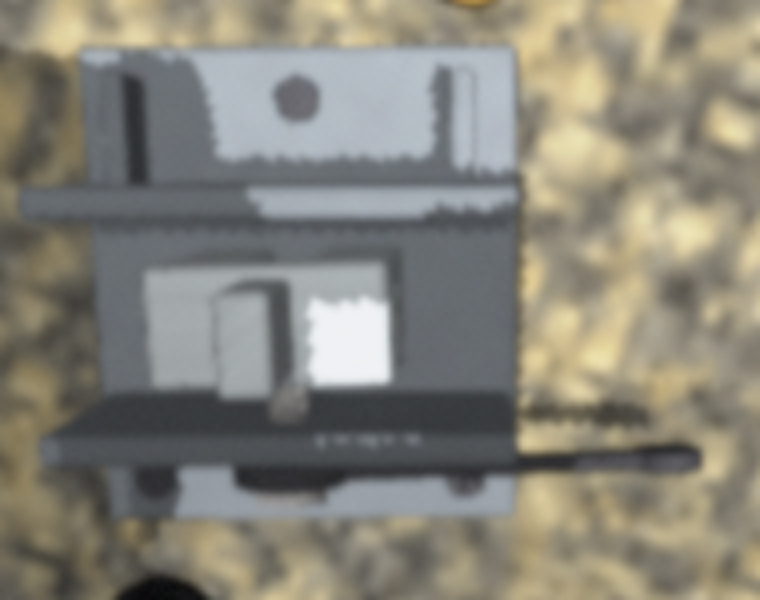

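Run:
```python
from h import *
C=cam("wrist")
w=lambda u,v,z: onz("wrist",(160+u/4,70+v/4),z,C)
for a,b in(((22,189),(518,186)),((25,217),(515,216)),((45,465),(515,463))):
    p,q=w(*a,.084),w(*b,.084); d=p-q; print("plate",p.round(4),q.round(4),np.linalg.norm(d).round(4),np.degrees(np.arctan2(d[1],d[0]))-90)
t=[w(*a,.133) for a in((214,293),(268,290),(272,396),(221,398))]
print("tab",np.round(t,4),np.mean(t,0).round(4)); 
sh=[w(*a,.094) for a in((145,270),(385,263),(390,383),(151,388))];print("sh",np.mean(sh,0).round(4));d=sh[0]-sh[1];print(np.linalg.norm(d),np.degrees(np.arctan2(d[1],d[0]))-90)
# box from top
viewer.grab_frame("top")
Ct=cam("top")
for d in viewer.outline_of("top","reject_box")[:3]:
    m=d["pixels"].astype(np.uint8); print(d["xy"],d["confidence"],m.sum())
    c=max(cv2.findContours(m,0,2)[0],key=cv2.contourArea)[:,0].astype(float)
    W=np.array([onz("top",p,.055,Ct)[:2] for p in c],np.float32); print(cv2.minAreaRect(W))
```

```text
plate [0.5072 0.16   0.084 ] [0.5446 0.053  0.084 ] 0.1134 19.246910664395458
plate [0.5014 0.1578 0.084 ] [0.5381 0.0514 0.084 ] 0.1125 19.022342006474915
plate [0.4467 0.1389 0.084 ] [0.4837 0.0322 0.084 ] 0.1129 19.12669377331615
tab [[0.5052 0.1056 0.133 ]
 [0.5093 0.0955 0.133 ]
 [0.4892 0.0886 0.133 ]
 [0.4854 0.0983 0.133 ]] [0.4973 0.097  0.133 ]
sh [0.4969 0.097  0.094 ]
0.054094354987840945 20.540246001138513
[353.2, 190.8] 0.7 3821
((0.5655587911605835, -0.23456192016601562), (0.1611936390399933, 0.1369396597146988), 3.828813076019287)
[311.5, 296.4] 0.58 7170
((0.32054731249809265, -0.12725086510181427), (0.22162988781929016, 0.17679554224014282), 17.224105834960938)
[325.7, 145.1] 0.45 240
((0.6799801588058472, -0.17924728989601135), (0.03871411457657814, 0.041354529559612274), 89.30168914794922)
```

Request:
{"api": "move_arm", "payload": {
  "series": [
    [0, 0, 0, -0.7, 0.5, 0.62, 1],
    [0, 0, 0, -0.7, 0.5, 0.62, 1],
    [0, 0, 0, -0.67, 0.5, 0.62, 0.8],
    [0, 0, 0, 0, 1, 0, 0.7],
    [0, 0, 0, 0, 1, 0, 0.7],
    [0, 0, 0, 0, 1, 0, 0.7],
    [0, 0, 0, 0, 0, 0, 0.7]
  ]
}}

```text
t: 5.9
position: [0.4965, 0.0946, 0.1795]
tool_rot: [-90.1, 0.0, -71.1]
contact_force: [-0.8, -0.3, 0.9]
grip_width: 0.704
```

Run:
```python
from h import *
print(monitor.state()["position"]); C=cam("wrist"); im=viewer.grab_frame("wrist")
for d in viewer.tip_of("wrist","keeper_tab")[:2]: print(np.round(d["xy"],1),round(d["confidence"],2),np.round(onz("wrist",d["xy"],.115,C),4))
save("w2",im)
```

```text
[0.4964705  0.09455868 0.17949508]
[ 31.4 112.1] 0.96 [0.5179 0.254  0.115 ]
[268.3 223.5] 0.67 [0.4982 0.1001 0.115 ]
```

View pics/w2.png

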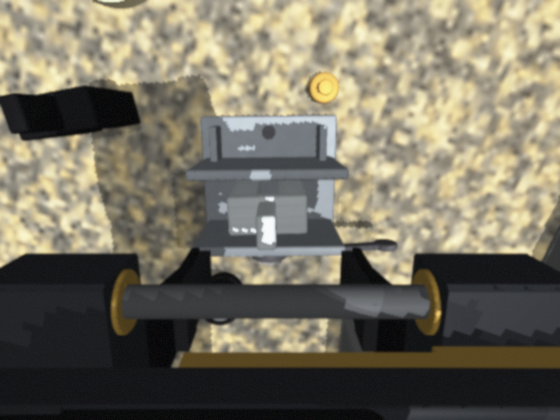

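Request:
{"api": "move_arm", "payload": {
  "series": [
    [0, 0, 0, -0.12, 1, 0.1, 0.7],
    [0, 0, 0, 0, 1, 0, 0.7],
    [0, 0, 0, 0, 1, 0, 0.7],
    [0, 0, 0, 0, 0.85, 0, 0.7],
    [0, 0, 0, 0, 0, 0, 0.7]
  ]
}}

```text
t: 6.62
position: [0.498, 0.0978, 0.103]
tool_rot: [-90.1, 0.0, -71.0]
contact_force: [-0.3, -0.1, 1.2]
grip_width: 0.702
```

Request:
{"api": "move_arm", "payload": {
  "series": [
    [0, 0, 0, 0, 0, 0, 0],
    [0, 0, 0, 0, 0, 0, 0],
    [0, 0, 0, 0, 0, 0, 0],
    [0, 0, 0, 0, 0, 0, 0],
    [0, 0, 0, 0, 0, 0, 0],
    [0, 0, 0, 0, 0, 0, 0]
  ],
  "squeeze": 35
}}

```text
t: 7.38
position: [0.4983, 0.0989, 0.1036]
tool_rot: [-90.0, 0.1, -71.0]
contact_force: [0.9, 1.9, -1.8]
grip_width: 0.136
```

Request:
{"api": "move_arm", "payload": {
  "series": [
    [0, 0, 0, 0, -0.5, 0, 0],
    [0, 0, 0, 0, -0.5, 0, 0],
    [0, 0, 0, 0, -0.5, 0, 0],
    [0, 0, 0, 0, -0.7, 0, 0],
    [0, 0, 0, 0, -0.7, 0, 0],
    [0, 0, 0, 0, -0.7, 0, 0],
    [0, 0, 0, 0, -0.7, 0, 0],
    [0, 0, 0, 0, -0.7, 0, 0]
  ]
}}

```text
t: 8.38
position: [0.4985, 0.0978, 0.2046]
tool_rot: [-90.0, -0.0, -71.1]
contact_force: [0.4, -1.0, -3.1]
grip_width: 0.135
```

Request:
{"api": "move_arm", "payload": {
  "series": [
    [0, 0, 0, 0, -1, 0, 0],
    [0, 0, 0, 0, -0.5, 0, 0],
    [0, 0, 0, 0, 0, 0, 0]
  ]
}}

```text
t: 8.75
position: [0.4987, 0.098, 0.2341]
tool_rot: [-89.9, -0.0, -71.1]
contact_force: [0.1, 0.2, -2.5]
grip_width: 0.133
```

Request:
{"api": "move_arm", "payload": {
  "series": [
    [0, 0, 0, 0.6, 0, -0.1, 0],
    [0, 0, 0, 1, 0, -0.14, 0],
    [0, 0, 0, 1, 0, -0.14, 0],
    [0, 0, 0, 1, 0, -0.14, 0],
    [0, 0, 0, 1, 0, -0.14, 0],
    [0, 0, 0, 1, 0, -0.14, 0],
    [0, 0, 0, 1, 0, -0.14, 0],
    [0, 0, 0, 1, 0, -0.14, 0],
    [0, 0, 0, 1, 0, -0.14, 0],
    [0, 0, 0, 1, 0, -0.14, 0],
    [0, 0, 0, 1, 0, -0.14, 0],
    [0, 0, 0, 1, 0, -0.14, 0]
  ]
}}

```text
t: 10.25
position: [0.543, -0.1334, 0.2336]
tool_rot: [-90.0, -0.0, -71.0]
contact_force: [-0.1, -0.3, -2.3]
grip_width: 0.137
```

Request:
{"api": "move_arm", "payload": {
  "series": [
    [0, 0, 0, 1, 0, -0.14, 0],
    [0, 0, 0, 1, 0, -0.14, 0],
    [0, 0, 0, 1, 0, -0.14, 0],
    [0, 0, 0, 1, 0, -0.14, 0],
    [0, 0, 0, 1, 0, -0.14, 0],
    [0, 0, 0, 0.5, 0, 0, 0],
    [0, 0, 0, 0, 0, 0, 0],
    [0, 0, 0, 0, 0, 0, 0]
  ]
}}

```text
t: 11.25
position: [0.5654, -0.2397, 0.2336]
tool_rot: [-90.0, 0.0, -71.0]
contact_force: [-0.4, -0.6, -2.7]
grip_width: 0.137
```

Run:
```python
from h import *
print(monitor.state()["position"]); C=cam("wrist"); im=viewer.grab_frame("wrist")
for q in("reject_box","reagent_3","beaker_1"):
  for d in viewer.tip_of("wrist",q)[:2]: print(q,np.round(d["xy"],1),round(d["confidence"],2),np.round(onz("wrist",d["xy"],0,C),4))
t=viewer.grab_frame("top")
for q in("keeper_tab",):
  for d in viewer.tip_of("top",q)[:2]: print(q,np.round(d["xy"],1),round(d["confidence"],2))
a=cv2.resize(im,(400,300));b=cv2.resize(t[120:330,180:460],(400,300)); save("w3",np.hstack([a,b]))
```

```text
[ 0.56541125 -0.239658    0.2336357 ]
reject_box [276.  184.5] 0.83 [ 0.5625 -0.2411  0.    ]
reagent_3 [259.9  49.5] 0.74 [ 0.6856 -0.1817  0.    ]
beaker_1 [336.6  71.7] 0.73 [ 0.6912 -0.2612  0.    ]
keeper_tab [132.7 212.7] 0.94
keeper_tab [221.1 183. ] 0.58
```

View pics/w3.png

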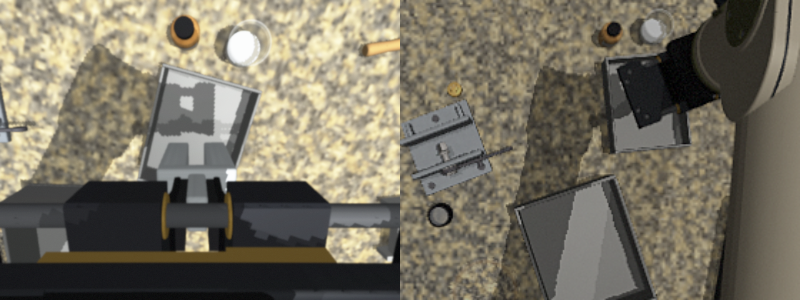

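Request:
{"api": "move_arm", "payload": {
  "series": [
    [0, 0, 0, 0, 1, 0, 0],
    [0, 0, 0, 0, 1, 0, 0],
    [0, 0, 0, 0, 1, 0, 0],
    [0, 0, 0, 0, 1, 0, 0],
    [0, 0, 0, 0, 1, 0, 0],
    [0, 0, 0, 0, 0.7, 0, 0],
    [0, 0, 0, 0, 0.5, 0, 0],
    [0, 0, 0, 0, 0.35, 0, 0],
    [0, 0, 0, 0, 0.15, 0, 0],
    [0, 0, 0, 0, 0, 0, 0]
  ]
}}

```text
t: 12.8
position: [0.5654, -0.2408, 0.0998]
tool_rot: [-90.0, -0.0, -71.0]
contact_force: [-0.4, 0.0, -2.0]
grip_width: 0.134
```

Request:
{"api": "move_arm", "payload": {
  "series": [
    [0, 0, 0, 0, 0.1, 0, 0],
    [0, 0, 0, 0, 0, 0, 0.4],
    [0, 0, 0, 0, 0, 0, 0.6],
    [0, 0, 0, 0, 0, 0, 0.6],
    [0, 0, 0, 0, 0, 0, 0.6],
    [0, 0, 0, 0, -1, 0, 0.6],
    [0, 0, 0, 0, -1, 0, 0.6],
    [0, 0, 0, 0, -1, 0, 0.6],
    [0, 0, 0, 0, -1, 0, 0.6],
    [0, 0, 0, 0, -1, 0, 0.6],
    [0, 0, 0, 0, 0, 0, 0.6],
    [0, 0, 0, 0, 0, 0, 0.6]
  ]
}}

```text
t: 14.3
position: [0.5649, -0.2406, 0.1969]
tool_rot: [-90.0, 0.0, -71.0]
contact_force: [-0.1, 0.8, -0.4]
grip_width: 0.599
```

Run:
```python
from h import *
print(monitor.state()["position"]); C=cam("wrist"); im=viewer.grab_frame("wrist")
for q in("keeper_center","keeper_tab"):
  for d in viewer.tip_of("wrist",q)[:2]: print(q,np.round(d["xy"],1),round(d["confidence"],2),np.round(onz("wrist",d["xy"],.0655 if "cen" in q else .109,C),4))
t=viewer.grab_frame("side")
a=cv2.resize(im,(400,300));b=cv2.resize(t[160:310,150:350],(400,300),interpolation=cv2.INTER_CUBIC); save("w4",np.hstack([a,b]))
```

```text
[ 0.56493191 -0.24063938  0.19694222]
keeper_center [274.7 210.1] 0.68 [ 0.5597 -0.2416  0.0655]
keeper_tab [277.8 217.5] 0.66 [ 0.5662 -0.2418  0.109 ]
```

View pics/w4.png

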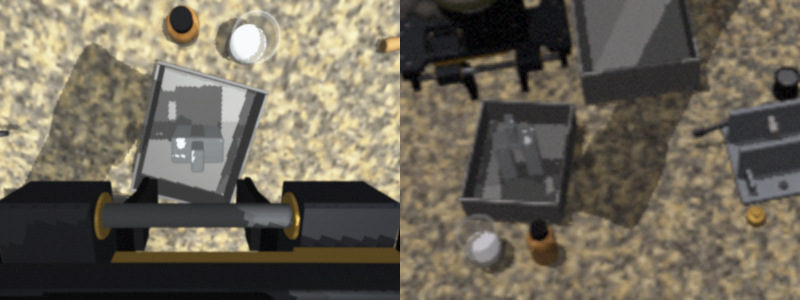

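Request:
{"api": "move_arm", "payload": {
  "series": [
    [0, 0, 0, -1, 0, 0.13, 0.6],
    [0, 0, 0, -1, 0, 0.13, 0.6],
    [0, 0, 0, -1, 0, 0.13, 0.6],
    [0, 0, 0, -1, 0, 0.13, 0.6],
    [0, 0, 0, -1, 0, 0.13, 0.6],
    [0, 0, 0, -1, 0, 0.13, 0.6],
    [0, 0, 0, -1, 0, 0.13, 0.6],
    [0, 0, 0, -1, 0, 0.13, 0.6],
    [0, 0, 0, -1, 0, 0.13, 0.6],
    [0, 0, 0, -1, 0, 0.13, 0.6],
    [0, 0, 0, -1, 0, 0.13, 0.6],
    [0, 0, 0, -1, 0, 0.13, 0.6]
  ]
}}

```text
t: 16.0
position: [0.5165, -0.0023, 0.1975]
tool_rot: [-90.0, -0.0, -71.0]
contact_force: [0.5, 0.5, -0.6]
grip_width: 0.602
```

Request:
{"api": "move_arm", "payload": {
  "series": [
    [0, 0, 0, -1, 0, 0.13, 0.6],
    [0, 0, 0, -1, 0, 0.13, 0.6],
    [0, 0, 0, -1, 0, 0.13, 0.6],
    [0, 0, 0, -1, 0, 0.13, 0.6],
    [0, 0, 0, -1, 0, 0.13, 0.6],
    [0, 0, 0, 0, 0, 0, 0.6],
    [0, 0, 0, 0, 0, 0, 0.6],
    [0, 0, 0, 0, 0, 0, 0.6]
  ]
}}

```text
t: 17.0
position: [0.4968, 0.0943, 0.1974]
tool_rot: [-90.0, -0.0, -71.1]
contact_force: [0.4, -0.9, 0.5]
grip_width: 0.599
```

Run:
```python
from h import *
print(monitor.state()["position"]); C=cam("wrist"); im=viewer.grab_frame("wrist")
for q,z in(("bolt_head",.06),("spanner_end",.033),("bracket",0)):
  for d in viewer.tip_of("wrist",q)[:2]: print(q,np.round(d["xy"],1),round(d["confidence"],2),np.round(onz("wrist",d["xy"],z,C),4))
print(proj("wrist",[[.4964,.0963,.06],[.4964,.0963,.078]],C))
save("w5",cv2.resize(im[100:260,170:400],None,fx=3.4,fy=3.4,interpolation=cv2.INTER_CUBIC))
```

```text
[0.49678006 0.09434741 0.19744495]
bolt_head [266.6 204.2] 0.97 [0.4928 0.1009 0.06  ]
bracket [270.2 189.2] 0.83 [0.494  0.0989 0.    ]
[[273.14644826 201.93355914]
 [273.01949807 207.28057178]]
```

View pics/w5.png

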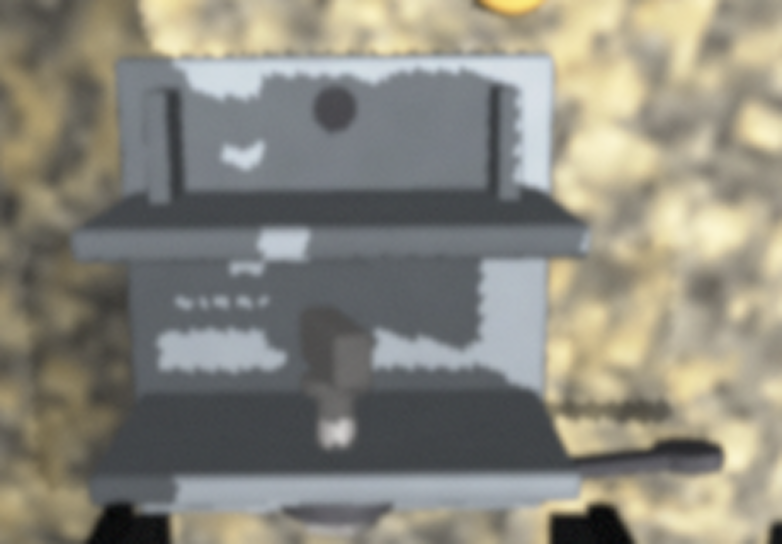

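Run:
```python
from h import *
C=cam("wrist"); w=lambda u,v,z: onz("wrist",(170+u/3.4,100+v/3.4),z,C)
s=monitor.state(); Rt=rot(s["tool_rot"]); T=np.array(s["position"])
loc=lambda p:(((p-T)@Rt)*1e3).round(1)
for n,p in(("shank",w(337,410,.06)),("head",w(337,345,.068)),("backmid",(w(72,243,.084)+w(588,240,.084))/2),("frontmid",(w(92,490,.084)+w(580,487,.084))/2),("bmid",(w(92,474,.084)+w(575,472,.084))/2)): print(n,p.round(4),loc(p))
```

```text
shank [0.4798 0.0948 0.06  ] [ -5.5 137.5 -16. ]
head [0.4974 0.1006 0.068 ] [ -5.2 129.5   2.6]
backmid [0.5229 0.1106 0.084 ] [ -6.4 113.5  29.9]
frontmid [0.4685 0.0908 0.084 ] [ -5.4 113.5 -27.9]
bmid [0.4719 0.0926 0.084 ] [ -5.9 113.5 -24.1]
```

Request:
{"api": "move_arm", "payload": {
  "series": [
    [0, 0, 0, -0.22, 1, 0.08, 0.6],
    [0, 0, 0, 0, 1, 0, 0.6],
    [0, 0, 0, 0, 1, 0, 0.6],
    [0, 0, 0, 0, 1, 0, 0.6],
    [0, 0, 0, 0, 0.7, 0, 0.6],
    [0, 0, 0, 0, 0.5, 0, 0.6],
    [0, 0, 0, 0, 0.5, 0, 0.6],
    [0, 0, 0, 0, 0, 0, 0.6]
  ]
}}

```text
t: 18.2
position: [0.4964, 0.0999, 0.0831]
tool_rot: [-90.0, 0.0, -71.0]
contact_force: [-0.4, -0.2, 0.4]
grip_width: 0.6
```

Request:
{"api": "move_arm", "payload": {
  "series": [
    [0, 0, 0, 0, 0.7, 0, 0.6],
    [0, 0, 0, 0, 0.7, 0, 0.6],
    [0, 0, 0, 0, 0.6, 0, 0.6],
    [0, 0, 0, 0, 0, 0, 0.6]
  ]
}}

```text
t: 18.7
position: [0.4959, 0.0998, 0.0424]
tool_rot: [-90.1, 0.0, -71.0]
contact_force: [0.2, -0.6, 0.6]
grip_width: 0.601
```

Request:
{"api": "move_arm", "payload": {
  "series": [
    [0, 0, 0, 0, 0, 0, 0],
    [0, 0, 0, 0, 0, 0, 0],
    [0, 0, 0, 0, 0, 0, 0],
    [0, 0, 0, 0, 0, 0, 0],
    [0, 0, 0, 0, 0, 0, 0],
    [0, 0, 0, 0, 0, 0, 0],
    [0, 0, 0, 0, 0, 0, 0]
  ],
  "squeeze": 40
}}

```text
t: 19.58
position: [0.4964, 0.1007, 0.0435]
tool_rot: [-90.0, 0.0, -71.0]
contact_force: [-2.2, 5.1, -0.6]
grip_width: 0.114
```

Run:
```python
from h import *
s=monitor.state();print(s["position"],s["tool_rot"],s["contact_force"],s["torque"],s["grip_width"]*87)
O={}
for n in("side","top","wrist"):
  O[n]=viewer.grab_frame(n); C=cam(n)
  for q,z in(("spanner_end",.06),("keeper_center",.0655)):
    for d in viewer.tip_of(n,q)[:2]: print(n,q,np.round(d["xy"],1),round(d["confidence"],2),np.round(onz(n,d["xy"],z,C),4))
f=lambda a:cv2.resize(a,(400,300),interpolation=cv2.INTER_CUBIC)
save("w6",np.hstack([f(O["side"][170:275,250:390]),f(O["wrist"])]))
```

```text
[0.49638578 0.10073045 0.04351984] [-9.00036258e+01  4.48695659e-02 -7.09957547e+01] [-2.1584368   5.08571499 -0.64157658] [1.11724334 0.36055989 0.10181629] 9.918047731037102
side spanner_end [297.4 221.4] 0.6 [ 0.4947 -0.0097  0.06  ]
side keeper_center [396.5 238.6] 0.82 [0.5175 0.256  0.0655]
side keeper_center [207.3 232.3] 0.71 [ 0.5641 -0.2434  0.0655]
top spanner_end [252.9 220.2] 0.51 [ 5.008e-01 -4.000e-04  6.000e-02]
top keeper_center [358.3 191.9] 0.83 [ 0.5614 -0.2472  0.0655]
top keeper_center [362.3 187.5] 0.54 [ 0.5716 -0.2571  0.0655]
wrist spanner_end [492.6 363. ] 0.92 [ 0.4924 -0.0053  0.06  ]
wrist spanner_end [274.  241.6] 0.69 [0.5154 0.108  0.06  ]
```

View pics/w6.png

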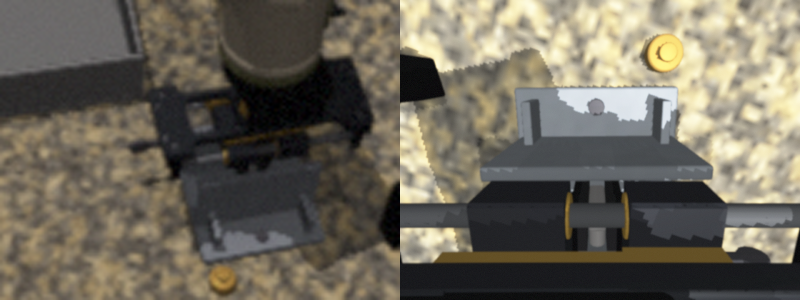

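Request:
{"api": "move_arm", "payload": {
  "series": [
    [0, 0, 0, -0.04, 0, 0, 0],
    [0, 0, 0, 0, 0, 0, 0],
    [0, 0, 0, 0, 0, 0, 0],
    [0, 0, 0, 0, 0, 0, 0]
  ]
}}

```text
t: 20.52
position: [0.4964, 0.1007, 0.0435]
tool_rot: [-90.0, -0.0, -71.0]
contact_force: [-1.0, 3.5, -1.7]
grip_width: 0.109
```

Run:
```python
from h import *
s=monitor.state();print(s["t"],s["position"],s["contact_force"],s["torque"],s["grip_width"]*87)
r=[]
for n in("side","wrist"):
  C=cam(n); viewer.grab_frame(n); d=viewer.tip_of(n,"spanner_end")[0]; print(n,d); r.append(ray(n,d["xy"],C))
print(tri(r))
```

```text
20.525 [0.49638645 0.10073303 0.04350304] [-0.97156677  3.46053548 -1.73462189] [0.80925729 0.19630732 0.12200172] 9.522458995980474
side {'xy': [295.2, 220.9], 'confidence': 0.41}
wrist {'xy': [491.9, 357.9], 'confidence': 0.92}
[ 0.48669682 -0.01663349  0.04649196]
```

Run:
```python
from h import *
B=np.array([.4964,.1007,.06]);Q=R.from_euler("z",19).as_matrix()
for n in("side","wrist"):
  for th in(0,-.1,-.28):
    print(n,th,[proj(n,B+Q@(np.array([x,-.1*np.cos(th),.1*np.sin(th)])))[0].round(1) for x in(-.038,-.042)])
```

```text
side 0 [array([300.5, 215.3]), array([300.4, 214.1])]
side -0.1 [array([300.6, 217.3]), array([300.5, 216.1])]
side -0.28 [array([301.7, 220.8]), array([301.7, 219.6])]
wrist 0 [array([471.1, 394.1]), array([468.4, 401.1])]
wrist -0.1 [array([459.7, 379. ]), array([457.2, 385.7])]
wrist -0.28 [array([437.8, 355.2]), array([435.6, 361.4])]
```

Run:
```python
from h import *
B=np.array([.4964,.1007,.06]);Q=R.from_euler("z",19).as_matrix()
O=[]
for n,(x0,y0) in(("wrist",(420,300)),("side",(255,180))):
  im=viewer.grab_frame(n).copy(); s=4 if n=="wrist" else 5
  w,h=(400//s,480//s)
  im=cv2.resize(im[y0:y0+h,x0:x0+w],(400,480),interpolation=cv2.INTER_CUBIC)
  for th,c in((0,(0,255,0)),(-.28,(255,0,0))):
    A=Q@R.from_euler("x",th).as_matrix()
    for x in(-.036,-.044):
      p=proj(n,[B+A@np.array([x,y,0]) for y in(-.06,-.11)])
      p=((p-[x0,y0])*s).astype(int); cv2.line(im,tuple(map(int,p[0])),tuple(map(int,p[1])),c,1)
  O.append(im)
save("w7",np.hstack(O))
```

```text
(no output)
```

View pics/w7.png

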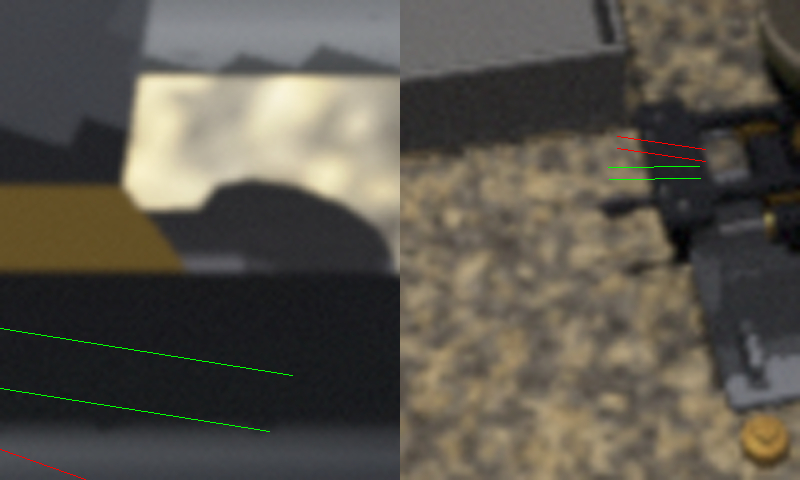

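Run:
```python
from h import *
B=np.array([.4964,.1007,.06]);Q=R.from_euler("z",19.,degrees=True).as_matrix()
for n in("side","wrist"):
  for th in(.1,0,-.1,-.28):
    print(n,th,[proj(n,B+Q@(np.array([-.04,-r*np.cos(th),r*np.sin(th)])))[0].round(1) for r in(.08,.1,.11)])
s=monitor.state(); print(s["contact_force"],s["grip_width"]*87)
```

```text
side 0.1 [array([306. , 217.6]), array([298.8, 218.4]), array([295.2, 218.8])]
side 0 [array([305.8, 219.2]), array([298.6, 220.4]), array([295., 221.])]
side -0.1 [array([305.8, 220.8]), array([298.7, 222.4]), array([295.2, 223.2])]
side -0.28 [array([306.7, 223.4]), array([299.9, 225.6]), array([296.5, 226.7])]
wrist 0.1 [array([457.9, 378. ]), array([506.5, 381.4]), array([531.3, 383.2])]
wrist 0 [array([450.4, 365.9]), array([494.3, 366. ]), array([516.3, 366.1])]
wrist -0.1 [array([441.9, 354.8]), array([481.3, 352.3]), array([500.8, 351. ])]
wrist -0.28 [array([424.6, 337.4]), array([456.8, 331.3]), array([472.3, 328.4])]
[-0.49508219  3.7360561  -2.21263785] 9.59569184423537
```

```bash
python3 -c "
from h import *
print(arm.sign_off()); print(monitor.state()['t'])"
```

```text
the job is handed in; nothing more can be done
None
the job is handed in; nothing more can be done
```

I lifted the aluminium keeper out by its tab and stood it upright in the smaller reject box. I then gripped the bolt head across its flats at 40 N and handed the job in at about 20.7 s, still holding it. No verdict was reported.

**Last checks before handing in:**
- **Grip:** the jaw opening read 9.5–9.9 mm on the 10 mm flats. The grasp point was at about z = 62 mm, against 60 mm for the head's centre. About 3.5–4 N of sideways load remained, even after a correction of just under 1 mm. The contact force on the bolt itself was not measured.
- **Spanner:** the side picture put its end at row 221, where level predicts 221 and fully sagged 226.7. The wrist picture put it within a few hundredths of a radian of level.
- **Keeper:** both fixed cameras placed it at about (0.56, -0.24), inside the reject box.
- **Bystanders:** I saw no contact with the loupe, weight, beaker or bottle, but I did not re-measure where they stand at the end.

**Checks that disagreed:** a first overlay of the spanner did not match the pictures, because my script used 19 radians in place of 19 degrees; with that fixed, they agreed. Triangulating the spanner end from the side and wrist pictures gave z = 46 mm rather than the 60 mm a level spanner should show. I put that down to weak detections with the gripper in the way.

I viewed 10 pictures.

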